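Gather the saw's blade-change kit into its caddy

ROBOT

A 6-joint arm with a two-finger parallel gripper is mounted at the origin on the work surface. World frame = base frame: x ahead of the robot, y to its left, z up, the work surface at z = 0. Lengths are in m, angles in rad, forces in N, time in s.
With the tool pointing down it reaches from about 0.375 to 0.9 m from the base axis. Payload 3.1 kg.
Tool frame: the origin (TCP) lies between the finger pads; the fingertips stand manip.finger_overhang ahead of it and the grasp point (between the pads) lies 5 mm behind it (manip.finger_overhang is the distance from the TCP to the fingertips, in m); z points along the fingers, y is the line along which they close (so a half turn about z gives the same grasp; the last joint's range is limited). The gripper opens to 85 mm and grips with 20 to 120 N. Pads are 22 mm wide; open, the fingers measure 114 mm over their backs; the gripper's body (76 mm by 85 mm) begins 54 mm behind the grasp point. The pads swing forward as they close: fully open they stand 13 mm farther back than shut.
Start: joints at [0.982, 0.527, 1.433, -0, 1.181, -0.178], TCP at [0.25, 0.573, 0.245] pointing down, gripper open.
Joint ranges: [-3.08, 3.08], [-0.75, 2.2], [0.22, 2.44], [-1.43, 4.57], [0, 2.65], [-2.85, 2.85]. Speed limits (rad/s): [2.79, 2.79, 3.14, 3.14, 3.14, 3.14].

INTERFACE

Orientations are given as a unit quaternion [x, y, z, w].
In Python, from station import manip gives the robot as it stands.
- The arm moves only by the tool drive_tool, never from a script. Its argument "plan" is a list of rows, each a list of 7 numbers: the shift along the tool's x, y, z in m, then the turn, a rotation vector about the tool's x, y, z in degrees, then the opening, from -1 (shut) to 1 (fully open). In form: [[x, y, z, wx, wy, wz, gripper], ...]. A call has 1 to 10 rows; each row shifts and turns the commanded pose from where the row before left it, along the tool's axes as they then stand; what a row does not reach is not made up. A row lasts 1/10 s, in which the tool goes at most 50 mm and 8.59 degrees, less where a joint would pass 70% of its speed; a pose out of reach is approached as far as the arm can. A call is refused whole if a number of a shift passes 0.05 or a number of a turn 8.59, either way. A call with a gripper value outside its range is refused whole. The fingers move at their own pace and stop on an object; "newtons" is the grip in N (left out, the last holds). Time passes only in rows, so rows that do not move let the fingers close. It gives the time, the measured TCP pose, the force, the opening and the grip force at its end, in the units of the state.
- manip.sense(): the state, without advancing time (a new reading comes with each control period).
- manip.snapshot(name): name is "scene" or "top" or "wrist"; returns a dict with "image" (384x512x3 uint8, red, green, blue), "z_map" (384x512 float32, m along the optical axis (not along the pixel's ray), 0 where there is no reading), "fov_y" (degrees; the focal length in pixels is half the picture's height over the tangent of half this angle, whatever the lens; pixels are square), "cx", "cy" (the principal point, pixels), "k1" (the pictures are not rectified: a ray, as slopes to the right and down, at radius r is drawn at 1 + k1 r^2 times it, then the intrinsics apply), "extrinsics" (4x4, takes a point from camera to world coordinates); the wrist camera has in their place "mount" (4x4, takes a point from camera to tool coordinates, whose origin is the TCP and whose axes are the flange's). Camera axes: x right, y up, looking along -z (the intrinsics and any distortion apply to the point x, -y, -z); pixel columns grow to the right and rows downward; lengths in m; the calibration is good to about 2 mm. A picture is of the moment at which its call begins: read the wrist's pose just before it.
- manip.sign_off(): hands the job in; it is judged then, once.
The state is a dict: "t": time; "q": joint angles; "qd": joint speeds; "tau": joint torques, N m; "tcp_pos": TCP position; "tool_rot": TCP orientation; "force": force on the tool from outside, world axes, zero at the start; "ft_torque": the same for the moment, N m; "finger_gap": opening from 0.0 (shut) to 1.0 (fully open); "gripper_force": force on a finger pad.
Only numpy, scipy, OpenCV 4.12 (cv2) and the standard library are available. Lean on these libraries where they do the work, as an engineer would, in place of code of your own. Each camera call takes 0.05 s, during which the arm holds its last target. There are 200 camera calls.

TASK

Gather the saw's four-piece blade-change kit from the bench into the caddy, each piece in the bay made for it: the flange ring flat over the post, the lobed knob standing upright on its hub in the round well, the hexagon nut flat in the square well, and the spanner lying flat along the long trough, either way round. The blank disc without a hole and the smooth round knob are not part of the kit: leave them where they lie.

Things in the scene. Friction and masses are not known exactly. Their poses are not given: they have to be found in the camera images.
- lobed_knob: Black clamping knob with six round lobes (star outline), standing on its hub: hub 36 mm across and 14 mm high, above it the lobed head, 58 mm from lobe tip to facing lobe tip (53 mm between parallel jaws that each touch two lobes, core 40 mm), from 14 to 40 mm height. About 0.11 kg. Origin: centre of the underside of the hub; z up; lobes at 0, 60, 120.. degrees from its x axis.
- flange_ring: Steel flange ring lying flat, 60 mm outside, round through-hole of 30 mm, 18 mm high, about 0.28 kg. Origin: centre of its underside; z up.
- hex_nut: Large steel hexagon nut lying flat, 36 mm across flats, 26 mm high, with a dark round bore mark on top, about 0.17 kg. Origin: centre of its underside; z up; the normals of its flats point along 0, 60, 120.. degrees from its x axis.
- spanner: Short open-ended spanner lying flat, 114 mm long: dark rubber grip 22 mm wide and 18 mm high, from 44 mm behind the origin to 35 mm ahead of it, then a steel jaw 34 mm wide and 8 mm thick (5 to 13 mm above the bench) that ends 70 mm ahead. About 0.16 kg. Origin: on the underside, in the middle of the grip; x points along the spanner to the jaw, z up.
- blank_disc: Not part of the kit: solid steel disc without a hole, 60 mm across, 18 mm high. Origin: centre of its underside; z up.
- smooth_knob: Not part of the kit: black knob with a smooth round head 56 mm across (no lobes), 40 mm high, on a 36 mm hub. Origin: centre of its underside; z up.
- knob_well: Round well for the lobed knob, 84 mm inside and 92 mm outside, floor 4 mm and rim 12 mm above its origin. White plastic; fixed in a flat wooden caddy (346 x 196 mm, floor 10 mm, edge 18 mm above the bench). Origin: centre of its underside, 10 mm above the bench; z up. In any of three places, 107 mm apart along its y, in the row nearer the robot.
- ring_seat: Flat square plate 92 x 92 mm, 4 mm thick, with an upright steel post at its centre, 14 mm thick, top 26 mm above its origin, for the flange ring. White plastic; fixed in a flat wooden caddy (346 x 196 mm, floor 10 mm, edge 18 mm above the bench). Origin: centre of its underside, 10 mm above the bench; z up. In any of three places, 107 mm apart along its y, in the row nearer the robot.
- nut_well: Small square well for the hexagon nut, 60 x 60 mm inside and 68 mm outside, floor 4 mm and rim 12 mm above its origin. White plastic; fixed in a flat wooden caddy (346 x 196 mm, floor 10 mm, edge 18 mm above the bench). Origin: centre of its underside, 10 mm above the bench; z up. In any of three places, 107 mm apart along its y, in the row nearer the robot.
- spanner_trough: Long trough for the spanner, 172 mm inside along its y axis and 56 mm along its x axis, floor 4 mm and rim 8 mm above its origin, at the side of the caddy away from the robot. White plastic; fixed in a flat wooden caddy (346 x 196 mm, floor 10 mm, edge 18 mm above the bench). Origin: centre of its underside, 10 mm above the bench; z up. 
Not all that is in view belongs to the job. What is shaped like the smooth_knob but blue is not meant.

How it is judged:
By the outcome, as a careful person would: the job done as asked, in the order asked, and still so for the second after the job is handed in, with the robot touching nothing.
It also fails if it takes over 112 s, if anything falls off the work surface, if the arm or the gripper's body presses on something with over 40 N, if the wrist force passes 120 N, or if a joint passes its speed limit or range.

## Working session

There is one attempt and no reset: what is moved stays moved. The work goes in short steps, Python scripts to look and compute and a tool call to move; the robot and the scene stay as the last step left them, time stands still between calls to the robot, and variables do not carry over. Pictures are saved under pics/ and viewed, at most 14 in all, crops included, and the job is handed in when it is done.

Besides the shell and the picture viewer there is one more tool, called after "Call:" in YAML: its name, and indented under it one key for each argument. drive_tool: Moves the arm, as the interface text tells. Its arguments: {"type":"object","properties":{"plan":{"type":"array"},"newtons":{"type":"number"}},"required":["plan"]}

```bash
ls; mkdir -p pics
python3 - <<'E'
from station import manip
import cv2,pickle
print(manip.sense(), manip.finger_overhang)
S={}
for n in("scene","top"):
    s=manip.snapshot(n);S[n]=s
    print(n,{k:v for k,v in s.items() if k not in("image","z_map")})
    cv2.imwrite(f"pics/{n}0.png",s["image"][:,:,::-1])
pickle.dump(S,open("s0.pkl","wb"))
E
```

```text
pics
{'t': 0.0, 'q': array([ 9.81497133e-01,  5.28473818e-01,  1.43391739e+00,  2.69257559e-05,
        1.18139375e+00, -1.78478316e-01]), 'qd': array([ 0.00048433,  0.00052805,  0.00198116,  0.00098789, -0.00024182,
       -0.00043726]), 'tau': array([-5.89371175e-04, -4.42348838e+01, -1.78026152e+01, -1.82335521e-04,
        8.42597539e-03, -8.93291201e-06]), 'tcp_pos': array([0.24916479, 0.57243177, 0.24432409]), 'tool_rot': array([ 2.03973882e-01,  9.78975717e-01, -1.01170608e-03, -4.22083950e-04]), 'force': array([-0.21516366, -0.06141678,  0.15821358]), 'ft_torque': array([ 0.03996506, -0.01844399, -0.05974377]), 'gripper_force': 0.0, 'finger_gap': 1.0016523217851212} 0.014
scene {'fov_y': 43.10857816194512, 'cx': 263.12602207225456, 'cy': 195.9717388828061, 'k1': -0.03497912457638211, 'extrinsics': array([[ 3.32618632e-01, -6.63952516e-01,  6.69725244e-01,
         1.26881009e+00],
       [ 9.43061345e-01,  2.34464137e-01, -2.35927676e-01,
        -2.71124398e-01],
       [-3.81777266e-04,  7.10065930e-01,  7.04135093e-01,
         8.35326961e-01],
       [ 0.00000000e+00,  0.00000000e+00,  0.00000000e+00,
         1.00000000e+00]])}
top {'fov_y': 43.2755770452943, 'cx': 256.83423066437007, 'cy': 185.22002063699608, 'k1': -0.2094651161846622, 'extrinsics': array([[-0.02848188,  0.99567556, -0.08842485,  0.41841226],
       [-0.99944132, -0.02991352, -0.0149075 , -0.01710912],
       [-0.01748813,  0.08795085,  0.99597129,  1.06154289],
       [ 0.        ,  0.        ,  0.        ,  1.        ]])}
```

View pics/scene0.png

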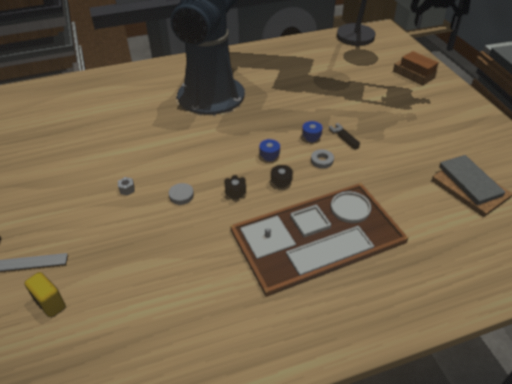

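View pics/top0.png

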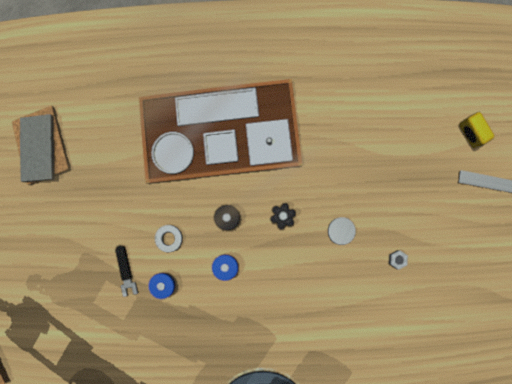

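The scene view and the top view agree. In the top view:

| Item | Pixel |
|---|---|
| Ring | (169,238) |
| Lobed knob | (283,215) |
| Blank disc | (341,230) |
| Nut | (398,259) |
| Spanner | (126,270), jaw at the bottom |
| Smooth knob | (227,217) |
| Blue knobs | (225,267) and (161,285) |
| Knob well | (172,153) |
| Nut well | (221,147) |
| Ring seat post | (269,141) |
| Trough | (217,105) |

```bash
cat > h.py <<'E'
import numpy as np,cv2
from scipy.spatial.transform import Rotation as R
def slopes(s,uv):
    f=s["image"].shape[0]/2/np.tan(np.radians(s["fov_y"]/2))
    d=(np.atleast_2d(np.float64(uv))-[s["cx"],s["cy"]])/f
    u=d.copy()
    for _ in range(20): u=d/(1+s["k1"]*(u**2).sum(1,keepdims=True))
    return u
def E(s,st=None):
    if "extrinsics" in s: return s["extrinsics"]
    T=np.eye(4);T[:3,:3]=R.from_quat(st["tool_rot"]).as_matrix();T[:3,3]=st["tcp_pos"]
    return T@s["mount"]
def plane(s,uv,z,st=None):
    u=slopes(s,uv);X=E(s,st);d=np.c_[u[:,0],-u[:,1],-np.ones(len(u))]@X[:3,:3].T
    return X[:3,3]+d*((z-X[2,3])/d[:,2])[:,None]
def cloud(s,st=None):
    h,w=s["z_map"].shape;v,u=np.mgrid[:h,:w]
    a=slopes(s,np.c_[u.ravel(),v.ravel()]);z=s["z_map"].ravel()[:,None]
    X=E(s,st);p=np.c_[a[:,:1]*z,-a[:,1:]*z,-z]@X[:3,:3].T+X[:3,3]
    p[z[:,0]==0]=np.nan
    return p.reshape(h,w,3)
E
python3 - <<'E'
import pickle;from h import *
S=pickle.load(open("s0.pkl","rb"));s=S["top"];P=cloud(s)
bg=P[280:330,300:460,2];print("bench z",np.nanmedian(bg),np.nanstd(bg))
m=((P[:,:,2]>.006)&(P[:,:,2]<.09)).astype(np.uint8)
n,l,st,c=cv2.connectedComponentsWithStats(m)
for i in range(1,n):
    if st[i,4]<60: continue
    p=P[l==i];zt=np.nanpercentile(p[:,2],90)
    q=c[i];w=plane(s,q,zt)[0]
    (cx,cy),wh,a=cv2.minAreaRect(np.argwhere(l==i)[:,::-1].astype(np.float32))
    print(np.round(q),st[i,4],"top",zt.round(4),"xy",w.round(4),"rgb",s["image"][l==i].mean(0).round(),np.round(wh),round(a))
for k,uv,z in[("knobwell",(172,153),.022),("nutwell",(221,147),.022),("post",(269,141),.036),("trough",(217,105),.018)]:
    print(k,plane(s,uv,z)[0].round(4))
E
```

```text
bench z -0.0003763422800440175 0.0019347302701160727
[219. 131.] 13519 top 0.0188 xy [0.6328 0.0777 0.0188] rgb [136. 123. 113.] [ 88. 157.] 83
[ 40. 146.] 3111 top 0.0383 xy [0.613  0.4871 0.0383] rgb [115. 109.  95.] [72. 52.] 75
[476. 130.] 810 top 0.0668 xy [ 0.6134 -0.4837  0.0668] rgb [121. 112.  31.] [32. 26.] 59
[485. 181.] 654 top 0.0122 xy [ 0.5063 -0.5203  0.0122] rgb [147. 151. 149.] [54. 13.] 11
[282. 216.] 467 top 0.042 xy [ 0.4426 -0.0538  0.042 ] rgb [67. 66. 63.] [26. 25.] 90
[226. 217.] 555 top 0.0423 xy [0.4427 0.0649 0.0423] rgb [82. 77. 68.] [25. 26.] 90
[341. 230.] 595 top 0.0205 xy [ 0.4078 -0.1802  0.0205] rgb [161. 167. 165.] [27. 26.] 90
[168. 238.] 460 top 0.0204 xy [0.4021 0.1935 0.0204] rgb [161. 167. 165.] [26. 27.] 90
[124. 270.] 534 top 0.0198 xy [0.3331 0.2934 0.0198] rgb [65. 66. 63.] [52. 15.] 81
[398. 259.] 282 top 0.0277 xy [ 0.3406 -0.3005  0.0277] rgb [127. 130. 129.] [19. 17.] 34
[225. 267.] 553 top 0.0422 xy [0.3386 0.0707 0.0422] rgb [ 62.  96. 165.] [26. 25.] 90
[162. 285.] 574 top 0.0423 xy [0.3027 0.2054 0.0423] rgb [ 59.  90. 153.] [26. 26.] 90
[  3. 375.] 113 top 0.031 xy [0.0801 0.6075 0.031 ] rgb [73. 57. 39.] [21.  8.] 90
[262. 378.] 597 top 0.0151 xy [0.0905 0.0001 0.0151] rgb [64. 74. 81.] [65. 13.] 0
knobwell [0.5872 0.1824 0.022 ]
nutwell [0.5967 0.0742 0.022 ]
post [ 0.604  -0.0306  0.036 ]
trough [0.6921 0.0817 0.018 ]
```

Call:
drive_tool:
  plan:
    - [-0.029, -0.0285, 0.005, 0, 0, 0, 1]
    - [-0.029, -0.0285, 0.005, 0, 0, 0, 1]
    - [-0.029, -0.0285, 0.005, 0, 0, 0, 1]
    - [-0.029, -0.0285, 0.005, 0, 0, 0, 1]
    - [-0.029, -0.0285, 0.005, 0, 0, 0, 1]
    - [-0.029, -0.0285, 0.005, 0, 0, 0, 1]
    - [-0.029, -0.0285, 0.005, 0, 0, 0, 1]
    - [-0.029, -0.0285, 0.005, 0, 0, 0, 1]
    - [-0.029, -0.0285, 0.005, 0, 0, 0, 1]
    - [-0.029, -0.0285, 0.005, 0, 0, 0, 1]
  newtons: 40

```text
t: 1.1
tcp_pos: [0.4018, 0.1944, 0.195]
tool_rot: [0.204, 0.979, -0.0, -0.0]
force: [0.9, 0.0, 0.1]
finger_gap: 1.0
gripper_force: 0.0
```

Call:
drive_tool:
  plan:
    - [0, 0, 0, 0, 0, 0, 0.7]
    - [0, 0, 0, 0, 0, 0, 0.7]

```text
t: 1.3
tcp_pos: [0.4017, 0.1952, 0.1951]
tool_rot: [0.205, 0.979, -0.0, -0.001]
force: [-0.2, 0.7, 0.1]
finger_gap: 0.848
gripper_force: 0.0
```

```bash
cat >> h.py <<'E'
def go(st,tgt,yaw=None):
    """tgt TCP world xyz; yaw = world angle (deg) of tool y. Prints turn about tool z (do first), then shift in turned tool axes."""
    M=R.from_quat(st["tool_rot"]).as_matrix();y=np.degrees(np.arctan2(M[1,1],M[0,1]));t=0
    if yaw is not None:
        t=-((yaw-y+90)%180-90); M=M@R.from_rotvec([0,0,t],degrees=True).as_matrix()
    print("tcp",st["tcp_pos"].round(4),"yaw",y.round(1),"q",st["q"].round(2),"gap",round(st["finger_gap"],3),"F",st["force"].round(1),"t",round(st["t"],1))
    print("turn z",round(t,2),"shift",(M.T@(np.array(tgt)-st["tcp_pos"])).round(4))
def wrist(name=None):
    from station import manip
    st=manip.sense();s=manip.snapshot("wrist")
    if name: cv2.imwrite(f"pics/{name}.png",s["image"][:,:,::-1])
    return st,s
def blobs(st,s,lo=.006,hi=.07,amin=300):
    P=cloud(s,st);m=((P[:,:,2]>lo)&(P[:,:,2]<hi)).astype(np.uint8)
    n,l,q,c=cv2.connectedComponentsWithStats(m)
    for i in range(1,n):
        if q[i,4]<amin: continue
        p=P[l==i];zt=np.nanpercentile(p[:,2],80);t=p[p[:,2]>zt-.006]
        r,wh,a=cv2.minAreaRect(t[:,:2].astype(np.float32)*1000)
        print("px",c[i].round(),q[i,4],"top",zt.round(4),"rect centre",np.round(r,1),np.round(wh,1),round(a,1),"mean",(t[:,:2].mean(0)*1000).round(1))
    return P,l
E
python3 - <<'E'
from h import *;from station import manip
st,s=wrist("w1");print(manip.finger_overhang,{k:s[k] for k in("fov_y","cx","cy","k1","mount")})
blobs(st,s);go(st,(.402,.1935,.2))
E
```

```text
0.014 {'fov_y': 68.5177877883414, 'cx': 256.62291358658524, 'cy': 188.6224558069767, 'k1': -0.04159941710750259, 'mount': array([[-3.73539969e-04,  9.59580933e-01,  2.81432573e-01,
         7.12556637e-02],
       [ 9.99999732e-01,  5.35831768e-04, -4.99707899e-04,
        -8.47748615e-04],
       [-6.30310685e-04,  2.81432310e-01, -9.59580876e-01,
        -1.29569871e-01],
       [ 0.00000000e+00,  0.00000000e+00,  0.00000000e+00,
         1.00000000e+00]])}
px [316.  71.] 2573 top 0.0192 rect centre [332.  295.2] [113.9  33.2] 13.6 mean [332.  293.6]
px [226.  77.] 2771 top 0.0416 rect centre [299.1 207.5] [53.6 54.3] 66.1 mean [299.6 207.5]
px [126. 167.] 2478 top 0.0413 rect centre [336.3  70.1] [55.8 53.3] 68.6 mean [336.3  71.7]
px [255. 171.] 1735 top 0.0195 rect centre [399.8 193.6] [58.9 58.6] 3.2 mean [399.1 194. ]
px [500. 223.] 1403 top 0.0195 rect centre [587.7 437.7] [ 36.1 106.9] 82.8 mean [578.7 442.1]
px [158. 237.] 480 top 0.0411 rect centre [423.2  56.9] [14.3 45.9] 15.5 mean [422.5  59.4]
px [275. 296.] 6493 top 0.0186 rect centre [583.  131.9] [103.7 209.6] 4.5 mean [566.5 161.9]
px [ 86. 272.] 748 top 0.0402 rect centre [425.2 -51. ] [51.1 22.5] 75.4 mean [424.1 -51.4]
px [ 11. 287.] 883 top 0.0191 rect centre [ 416.1 -170.5] [28.5 58.2] 52.9 mean [ 413.6 -169.2]
px [123. 355.] 687 top 0.019 rect centre [574.2 -80.8] [50.8 42.5] 5.0 mean [568.5 -86.6]
tcp [0.4017 0.1952 0.1951] yaw 66.3 q [ 0.2   0.37  1.92  0.    0.85 -0.96] gap 0.848 F [-0.2  0.7  0.1] t 1.3
turn z 0 shift [-0.001  -0.0014 -0.0049]
```

View pics/w1.png

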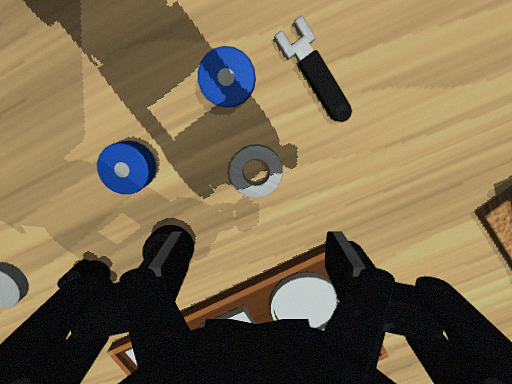

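The wrist view shows the ring at (256,170), centred between the fingers. A blue knob is at (226,77) and the spanner is at the upper right, with its jaw toward the robot. Descending on the ring.

Call:
drive_tool:
  plan:
    - [0, -0.0014, 0.025, 0, 0, 0, 0.7]
    - [0, 0, 0.03, 0, 0, 0, 0.7]
    - [0, 0, 0.03, 0, 0, 0, 0.7]
    - [0, 0, 0.03, 0, 0, 0, 0.7]
    - [0, 0, 0.03, 0, 0, 0, 0.7]
    - [0, 0, 0.02, 0, 0, 0, 0.7]
    - [0, 0, 0.008, 0, 0, 0, 0.7]
    - [0, 0, 0.003, 0, 0, 0, 0.7]
    - [0, 0, 0, 0, 0, 0, 0.7]

```text
t: 2.25
tcp_pos: [0.401, 0.1953, 0.0196]
tool_rot: [0.203, 0.979, 0.0, 0.0]
force: [0.1, -0.0, 0.8]
finger_gap: 0.848
gripper_force: 0.0
```

Call:
drive_tool:
  plan:
    - [0, 0, 0.001, 0, 0, 0, -1]
    - [0, 0, 0, 0, 0, 0, -1]
    - [0, 0, 0, 0, 0, 0, -1]
    - [0, 0, 0, 0, 0, 0, -1]
    - [0, 0, 0, 0, 0, 0, -1]
    - [0, 0, 0, 0, 0, 0, -1]
  newtons: 50

```text
t: 2.85
tcp_pos: [0.4014, 0.195, 0.0197]
tool_rot: [0.204, 0.979, 0.001, 0.001]
force: [-1.5, 2.2, 7.4]
finger_gap: 0.666
gripper_force: 52.3
```

Call:
drive_tool:
  plan:
    - [0, 0, -0.003, 0, 0, 0, -1]
    - [0, 0, -0.01, 0, 0, 0, -1]
    - [0, 0, -0.02, 0, 0, 0, -1]
    - [0, 0, -0.03, 0, 0, 0, -1]
    - [0, 0, -0.03, 0, 0, 0, -1]
    - [0, 0, -0.02, 0, 0, 0, -1]
    - [0, 0, 0, 0, 0, 0, -1]

```text
t: 3.55
tcp_pos: [0.4025, 0.1949, 0.1341]
tool_rot: [0.204, 0.979, 0.001, 0.003]
force: [0.1, 0.0, -2.6]
finger_gap: 0.667
gripper_force: 54.4
```

Run:
```python
from h import *
st,s=wrist("w2")
blobs(st,s,.006,.2);go(st,(.604,-.0306,.13))
```

```text
px [331.  62.] 4106 top 0.0192 rect centre [332.1 293. ] [112.1  34.3] 9.6 mean [332.9 293.5]
px [217.  66.] 4668 top 0.0415 rect centre [299.4 207.1] [54.9 55. ] 76.5 mean [299.4 207.5]
px [ 93. 179.] 3954 top 0.0414 rect centre [337.3  70.1] [54.7 55.4] 35.6 mean [336.3  72.1]
px [250. 290.] 34679 top 0.191 rect centre [399.4 195.2] [129.9  31.4] 66.6 mean [394.5 197. ]
tcp [0.4025 0.1949 0.1341] yaw 66.5 q [ 0.2   0.49  1.98 -0.    0.67 -0.96] gap 0.667 F [ 0.1  0.  -2.6] t 3.5
turn z 0 shift [-0.2747 -0.1263  0.0051]
```

View pics/w2.png

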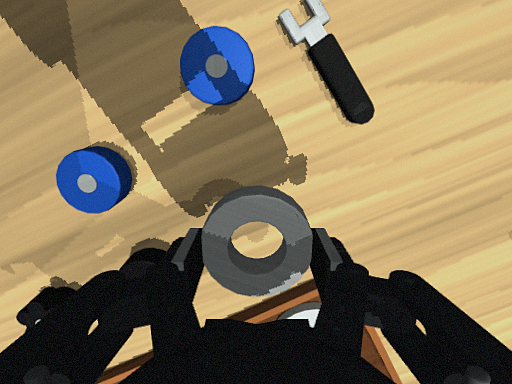

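The ring is held level at (257,240). Measuring its pose in the tool while I carry it to the post.

Call:
drive_tool:
  plan:
    - [-0.015, -0.006, 0, 0, 0, 0, -1]
    - [-0.03, -0.014, 0, 0, 0, 0, -1]
    - [-0.03, -0.014, 0, 0, 0, 0, -1]
    - [-0.03, -0.014, 0, 0, 0, 0, -1]
    - [-0.03, -0.014, 0, 0, 0, 0, -1]
    - [-0.03, -0.014, 0, 0, 0, 0, -1]
    - [-0.03, -0.014, 0, 0, 0, 0, -1]
    - [-0.03, -0.014, 0, 0, 0, 0, -1]
    - [-0.03, -0.014, 0, 0, 0, 0, -1]
    - [-0.02, -0.008, 0, 0, 0, 0, -1]

```text
t: 4.6
tcp_pos: [0.6034, -0.0328, 0.1292]
tool_rot: [0.205, 0.979, -0.0, -0.001]
force: [0.2, -0.1, -3.1]
finger_gap: 0.665
gripper_force: 54.4
```

Call:
drive_tool:
  plan:
    - [0, 0, 0, 0, 0, 0, -1]
    - [0, 0, 0, 0, 0, 0, -1]

```text
t: 4.8
tcp_pos: [0.6012, -0.0307, 0.1292]
tool_rot: [0.205, 0.979, 0.0, -0.002]
force: [-0.5, 0.0, -2.9]
finger_gap: 0.66
gripper_force: 54.4
```

Run:
```python
from h import *;from station import manip
st,s=wrist("w3");P=cloud(s,st);v,u=np.mgrid[:384,:512]
rr=np.hypot(u-257,v-240);z=P[:,:,2]
m=(rr<58)&(z>.09)&(z<.16)&(s["image"].max(2)>60)
p=P[m];zt=np.median(p[:,2]);t=p[abs(p[:,2]-zt)<.006]
A=np.c_[t[:,:2]-t[:,:2].mean(0),np.ones(len(t))];c=np.linalg.lstsq(A,t[:,2],rcond=None)[0]
print("ring top",len(t),zt,"slope deg",np.degrees(c[:2]),"centre",cv2.minEnclosingCircle(t[:,:2].astype(np.float32)*1000))
# post
s2=manip.snapshot("top")
P2=cloud(s2);m=(P2[:,:,2]>.028)&(P2[:,:,2]<.045);m&=np.hypot(P2[:,:,0]-.604,P2[:,:,1]+.03)<.03
print("post top cam",m.sum(),P2[m].mean(0) if m.any() else "")
m=(z>.026)&(z<.045)&(np.hypot(P[:,:,0]-.604,P[:,:,1]+.03)<.03)
print("post wrist",m.sum(),P[m].mean(0) if m.any() else "")
go(st,(.604,-.0306,.13))
```

```text
ring top 7038 0.12824864532636948 slope deg [ 0.14674552 -0.10201665] centre ((600.077880859375, -31.387508392333984), 30.11502456665039)
post top cam 0 
post wrist 0 
tcp [ 0.6012 -0.0307  0.1292] yaw 66.4 q [-0.24  0.65  1.59  0.    0.91 -1.4 ] gap 0.66 F [-0.5  0.  -2.9] t 4.8
turn z 0 shift [-0.0025  0.0012 -0.0008]
```

View pics/w3.png

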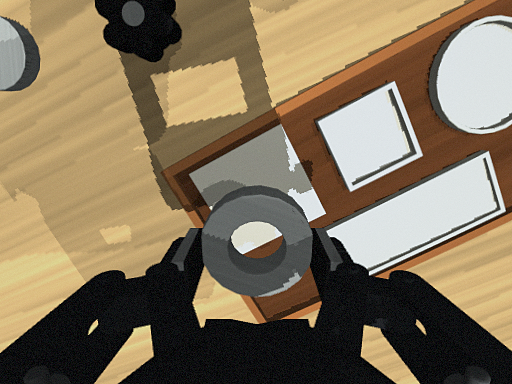

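The ring is level, with its centre 1 mm from the TCP. The nut well is visible with outer corners near (316,122), (391,82), (421,154) and (350,191), so I'll use them to confirm the post.

Run:
```python
from h import *;from station import manip;import pickle
st,s=wrist()
c=plane(s,[(316,122),(391,82),(421,154),(350,191)],.022,st);print(c.round(4),"nut well",c.mean(0).round(4))
y=(c[1]-c[0]+c[2]-c[3]);print("sides",np.linalg.norm(np.diff(c[:,:2],axis=0),axis=1),"yaw y",np.degrees(np.arctan2(y[1],y[0])))
S=pickle.load(open("s0.pkl","rb"))["top"];P=cloud(S)
m=(P[:,:,2]>.028)&(P[:,:,2]<.05)&(np.hypot(P[:,:,0]-.604,P[:,:,1]+.03)<.04);print("post",m.sum(),P[m].mean(0) if m.any() else "",[a.mean() for a in np.nonzero(m)])
g=cv2.cvtColor(S["image"],cv2.COLOR_RGB2HSV)
w=((g[:,:,1]<40)&(g[:,:,2]>150)).astype(np.uint8);w[:70]=0;w[185:]=0;w[:,:140]=0;w[:,305:]=0
n,l,q,cc=cv2.connectedComponentsWithStats(w)
for i in range(1,n):
    if q[i,4]>200: 
        r=cv2.minAreaRect(np.argwhere(l==i)[:,::-1].astype(np.float32));print(np.round(r[0],1),np.round(r[1]),q[i,4],plane(S,r[0],.016)[0].round(4))
```

```text
[[0.5656 0.0381 0.022 ]
 [0.5599 0.1048 0.022 ]
 [0.6266 0.1124 0.022 ]
 [0.6335 0.0452 0.022 ]] nut well [0.5964 0.0751 0.022 ]
sides [0.06697694 0.06706254 0.0675774 ] yaw y 95.38690365146314
post 30 [ 0.6053864  -0.02957911  0.03448867] [np.float64(140.5), np.float64(268.5)]
[215.9 106.1] [27. 80.] 2121 [0.6902 0.0844 0.016 ]
[268.6 141.7] [41. 42.] 1651 [ 0.606  -0.0299  0.016 ]
[219.9 146.5] [30. 30.] 884 [0.5989 0.077  0.016 ]
[173.5 152. ] [40. 37.] 1179 [0.5903 0.1801 0.016 ]
```

Call:
drive_tool:
  plan:
    - [-0.0042, 0.0029, 0.015, 0, 0, 0, -1]
    - [0, 0, 0.025, 0, 0, 0, -1]
    - [0, 0, 0.02, 0, 0, 0, -1]
    - [0, 0, 0.01, 0, 0, 0, -1]
    - [0, 0, 0, 0, 0, 0, -1]
    - [0, 0, 0.01, 0, 0, 0, -1]
    - [0, 0, 0.01, 0, 0, 0, -1]
    - [0, 0, 0.004, 0, 0, 0, -1]
    - [0, 0, 0, 0, 0, 0, -1]

```text
t: 5.85
tcp_pos: [0.6074, -0.0297, 0.0367]
tool_rot: [0.204, 0.979, 0.0, -0.001]
force: [-0.1, -0.7, -2.4]
finger_gap: 0.665
gripper_force: 54.4
```

Call:
drive_tool:
  plan:
    - [0, 0, 0, 0, 0, 0, 0.65]
    - [0, 0, 0, 0, 0, 0, 0.65]
    - [0, 0, 0, 0, 0, 0, 0.65]
    - [0, 0, -0.005, 0, 0, 0, 0.65]
    - [0, 0, -0.02, 0, 0, 0, 0.65]
    - [0, 0, -0.03, 0, 0, 0, 0.65]
    - [0, 0, -0.04, 0, 0, 0, 0.65]
    - [0, 0, -0.04, 0, 0, 0, 0.65]
    - [0, 0, -0.03, 0, 0, 0, 0.65]
    - [0, 0, 0, 0, 0, 0, 0.65]

```text
t: 6.85
tcp_pos: [0.6111, -0.0304, 0.2083]
tool_rot: [0.204, 0.979, -0.0, 0.006]
force: [0.2, -0.2, -0.3]
finger_gap: 0.823
gripper_force: 0.0
```

Run:
```python
from h import *
st,s=wrist("w4");P,l=blobs(st,s,.025,.07)
d=np.hypot(P[:,:,0]-.605,P[:,:,1]+.031)
p=P[(d<.035)&(d>.012)];p=p[(p[:,2]>.02)&(p[:,2]<.05)];print("ring z",np.median(p[:,2]),p[:,:2].mean(0),len(p))
go(st,(.4426,-.0538,.2))
```

```text
px [163.  28.] 2614 top 0.0415 rect centre [445.6 -57.3] [52.8 52.7] 73.9 mean [444.1 -56.1]
px [255. 166.] 1721 top 0.0334 rect centre [606.1 -30. ] [59.  58.4] 67.4 mean [605.7 -29.8]
ring z 0.03273719674279557 [ 0.60548499 -0.02973634] 1774
tcp [ 0.6111 -0.0304  0.2083] yaw 66.5 q [-0.23  0.55  1.51  0.    1.07 -1.39] gap 0.823 F [ 0.2 -0.2 -0.3] t 6.8
turn z 0 shift [ 0.1452 -0.0887  0.0064]
```

View pics/w4.png

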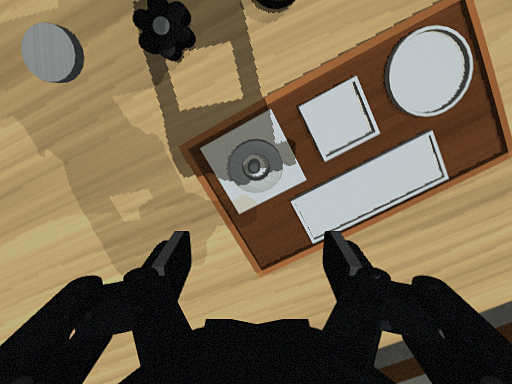

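The ring sits flat over the post at (255,166). Next is the lobed knob at (163,28).

Call:
drive_tool:
  plan:
    - [0.014, -0.009, 0, 0, 0, 0, 0.8]
    - [0.025, -0.016, 0, 0, 0, 0, 0.8]
    - [0.03, -0.018, 0, 0, 0, 0, 0.8]
    - [0.03, -0.018, 0, 0, 0, 0, 0.8]
    - [0.025, -0.016, 0, 0, 0, 0, 0.8]
    - [0.018, -0.011, 0.003, 0, 0, 0, 0.8]
    - [0, 0, 0, 0, 0, 0, 0.8]
    - [0, 0, 0, 0, 0, 0, 0.8]

```text
t: 7.7
tcp_pos: [0.4425, -0.0538, 0.1989]
tool_rot: [0.204, 0.979, 0.0, -0.0]
force: [0.4, -0.2, -0.2]
finger_gap: 0.901
gripper_force: 0.0
```

```bash
cat >> h.py <<'E'
def sym(p,c,n):
    """orientation (deg, mod 360/n) of maxima of radial profile of top points p about c"""
    d=p[:,:2]-c;a=np.arctan2(d[:,1],d[:,0]);r=np.hypot(d[:,0],d[:,1])
    return np.degrees(np.angle((r**6*np.exp(1j*n*a)).sum()))/n
E
python3 - <<'E'
from h import *
st,s=wrist("w5");P,l=blobs(st,s,.02,.07)
p=P[np.hypot(P[:,:,0]-.443,P[:,:,1]+.055)<.04];p=p[p[:,2]>.034];c,r=cv2.minEnclosingCircle(p[:,:2].astype(np.float32));print("circle",c,r)
m=p[:,:2].mean(0);print("mean",m,"lobes at",sym(p,m,6),sym(p,np.array(c),6))
go(st,(m[0],m[1],.04))
E
```

```text
px [332.  27.] 3022 top 0.0416 rect centre [340.6  67.5] [55.6 47.3] 66.9 mean [338.8  67.6]
px [360. 130.] 2517 top 0.0416 rect centre [442.   62.9] [54.1 54.6] 0.8 mean [441.4  62.4]
px [255. 176.] 1926 top 0.0415 rect centre [442.3 -56.7] [51.4 57.1] 76.7 mean [441.5 -56.3]
px [ 20. 179.] 933 top 0.0275 rect centre [ 339.4 -306. ] [41.4 36.6] 52.9 mean [ 339.5 -304.2]
px [475. 206.] 687 top 0.0234 rect centre [586.6 173.2] [76.8 91.3] 80.9 mean [583.1 167.2]
px [405. 242.] 799 top 0.0237 rect centre [597.4  74.4] [70.  68.9] 4.7 mean [593.5  76.9]
px [321. 286.] 1194 top 0.0336 rect centre [606.3 -39.4] [39.4 58.8] 89.2 mean [604.3 -38.4]
circle (0.44278568029403687, -0.054850686341524124) 0.04006864130496979
mean [ 0.43097457 -0.05001855] lobes at -0.17666803017575197 -22.212659174167985
tcp [ 0.4425 -0.0538  0.1989] yaw 66.4 q [-0.37  0.36  1.92  0.    0.86 -1.53] gap 0.901 F [ 0.4 -0.2 -0.2] t 7.7
turn z 0 shift [ 0.012  -0.0012  0.1589]
```

View pics/w5.png

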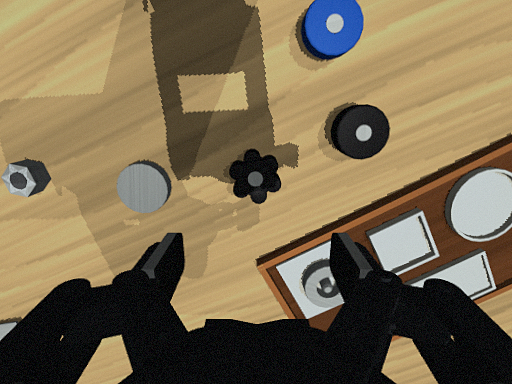

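The lobed knob is at (255,176). The finger points leaked into my fit, so I'm redoing it with a height cap.

Run:
```python
from h import *
st,s=wrist();P=cloud(s,st)
p=P[np.hypot(P[:,:,0]-.443,P[:,:,1]+.055)<.04];p=p[(p[:,2]>.037)&(p[:,2]<.05)];c,r=cv2.minEnclosingCircle(p[:,:2].astype(np.float32));print("circle",c,r,len(p))
for k in(np.array(c),p[:,:2].mean(0)):print(k,sym(p,k,6))
a=np.degrees(np.arctan2(p[:,1]-c[1],p[:,0]-c[0]))%60;rr=np.hypot(p[:,0]-c[0],p[:,1]-c[1])
print([round(np.percentile(rr[(a>=b)&(a<b+6)],97)*1000,1) for b in range(0,60,6)])
g=cv2.cvtColor(s["image"],cv2.COLOR_RGB2GRAY);m=((g<60)&(np.hypot(P[:,:,0]-.443,P[:,:,1]+.055)<.045)&(P[:,:,2]<.06)&(P[:,:,2]>.01)).astype(np.uint8)
t=plane(s,np.argwhere(m)[:,::-1],.04,st);print("mask",t.mean(0),len(t),sym(t,t[:,:2].mean(0),6))
```

```text
circle (0.4423222243785858, -0.056488119065761566) 0.028653481975197792 1799
[ 0.44232222 -0.05648812] -13.286815560855906
[ 0.44153827 -0.05619477] -13.3177090815011
[np.float64(25.7), np.float64(22.9), np.float64(19.3), np.float64(21.5), np.float64(24.7), np.float64(26.2), np.float64(27.6), np.float64(28.1), np.float64(27.9), np.float64(27.3)]
mask [ 0.44013612 -0.0555601   0.04      ] 1762 -13.303446253403527
```

Call:
drive_tool:
  plan:
    - [0, 0, 0, 0, 0, -5.2, 0.8]
    - [0, 0, 0, 0, 0, -5.1, 0.8]
    - [0, -0.0021, 0.02, 0, 0, 0, 0.8]
    - [0, 0, 0.035, 0, 0, 0, 0.8]
    - [0, 0, 0.035, 0, 0, 0, 0.8]
    - [0, 0, 0.035, 0, 0, 0, 0.8]
    - [0, 0, 0.025, 0, 0, 0, 0.8]
    - [0, 0, 0.014, 0, 0, 0, 0.8]
    - [0, 0, 0.005, 0, 0, 0, 0.8]
    - [0, 0, 0, 0, 0, 0, 0.8]

```text
t: 8.8
tcp_pos: [0.4427, -0.0557, 0.0295]
tool_rot: [0.115, 0.993, 0.0, -0.0]
force: [-0.2, -1.4, -0.1]
finger_gap: 0.896
gripper_force: 0.0
```

Call:
drive_tool:
  plan:
    - [0, 0, 0, 0, 0, 0, -1]
    - [0, 0, 0, 0, 0, 0, -1]
    - [0, 0, 0, 0, 0, 0, -1]
    - [0, 0, 0, 0, 0, 0, -1]
    - [0, 0, 0, 0, 0, 0, -1]
    - [0, 0, 0, 0, 0, 0, -1]
  newtons: 40

```text
t: 9.4
tcp_pos: [0.4429, -0.056, 0.0314]
tool_rot: [0.115, 0.993, -0.0, 0.001]
force: [0.9, 2.2, 7.1]
finger_gap: 0.598
gripper_force: 41.9
```

Call:
drive_tool:
  plan:
    - [0, 0, -0.003, 0, 0, 0, -1]
    - [0, 0, -0.01, 0, 0, 0, -1]
    - [0, 0, -0.025, 0, 0, 0, -1]
    - [0, 0, -0.03, 0, 0, 0, -1]
    - [0, 0, -0.03, 0, 0, 0, -1]
    - [0, 0, -0.015, 0, 0, 0, -1]
    - [0, 0, 0, 0, 0, 0, -1]

```text
t: 10.1
tcp_pos: [0.4431, -0.0561, 0.1457]
tool_rot: [0.115, 0.993, -0.001, 0.003]
force: [0.4, -0.5, -0.6]
finger_gap: 0.597
gripper_force: 42.1
```

Run:
```python
from h import *
st,s=wrist("w6")
P=cloud(s,st);m=(np.hypot(P[:,:,0]-st["tcp_pos"][0],P[:,:,1]-st["tcp_pos"][1])<.032)&(abs(P[:,:,2]-st["tcp_pos"][2]-.01)<.02)
p=P[m];print("rel z top",np.percentile(p[:,2],80)-st["tcp_pos"][2],p[:,:2].mean(0));go(st,(.59,.1815,.14))
```

```text
rel z top 0.01044424940311689 [ 0.43874877 -0.05555101]
tcp [ 0.4431 -0.0561  0.1457] yaw 76.8 q [-0.38  0.46  1.97 -0.    0.7  -1.72] gap 0.597 F [ 0.4 -0.5 -0.6] t 10.1
turn z 0 shift [-0.0886  0.2649  0.006 ]
```

View pics/w6.png

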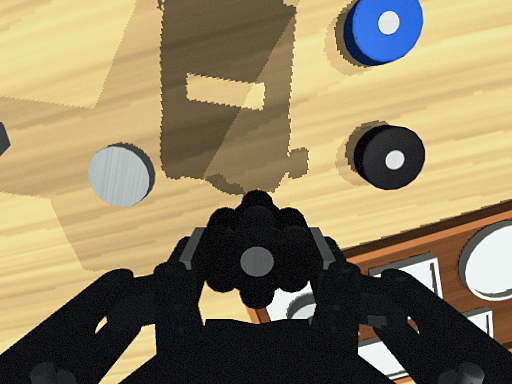

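The knob is held upright at (257,262), with two lobes on each pad. Carrying it to the round well.

Call:
drive_tool:
  plan:
    - [-0.0046, 0.014, 0, 0, 0, 0, -1]
    - [-0.01, 0.03, 0, 0, 0, 0, -1]
    - [-0.01, 0.03, 0, 0, 0, 0, -1]
    - [-0.01, 0.031, 0, 0, 0, 0, -1]
    - [-0.01, 0.031, 0, 0, 0, 0, -1]
    - [-0.01, 0.031, 0, 0, 0, 0, -1]
    - [-0.01, 0.031, 0, 0, 0, 0, -1]
    - [-0.01, 0.031, 0, 0, 0, 0, -1]
    - [-0.0075, 0.022, 0, 0, 0, 0, -1]
    - [-0.0039, 0.013, 0, 0, 0, 0, -1]

```text
t: 11.15
tcp_pos: [0.5861, 0.183, 0.1415]
tool_rot: [0.115, 0.993, -0.0, -0.001]
force: [0.5, -0.6, -1.3]
finger_gap: 0.6
gripper_force: 42.1
```

Call:
drive_tool:
  plan:
    - [0, 0, 0, 0, 0, 0, -1]
    - [0, 0, 0.01, 0, 0, 0, -1]
    - [0, 0, 0.02, 0, 0, 0, -1]
    - [0, 0, 0.02, 0, 0, 0, -1]
    - [0, 0, 0.01, 0, 0, 0, -1]
    - [0, 0, 0, 0, 0, 0, -1]

```text
t: 11.75
tcp_pos: [0.5842, 0.1802, 0.0812]
tool_rot: [0.116, 0.993, -0.001, -0.003]
force: [-0.8, -0.5, -0.2]
finger_gap: 0.6
gripper_force: 42.1
```

Run:
```python
from h import *
st,s=wrist("w7");go(st,(.5875,.1815,.0445))
```

```text
tcp [0.5842 0.1802 0.0812] yaw 76.7 q [ 0.12  0.73  1.59 -0.    0.83 -1.22] gap 0.6 F [-0.8 -0.5 -0.2] t 11.8
turn z 0 shift [-0.0031  0.0021  0.0367]
```

View pics/w7.png

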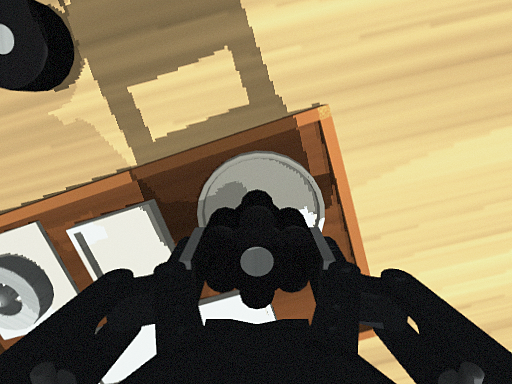

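The well rim spans columns 198 to 326, so it is centred under the knob. Lowering.

Call:
drive_tool:
  plan:
    - [-0.0031, 0.0021, 0.005, 0, 0, 0, -1]
    - [0, 0, 0.012, 0, 0, 0, -1]
    - [0, 0, 0.012, 0, 0, 0, -1]
    - [0, 0, 0.005, 0, 0, 0, -1]
    - [0, 0, 0.001, 0, 0, 0, -1]
    - [0, 0, 0, 0, 0, 0, -1]

```text
t: 12.4
tcp_pos: [0.5895, 0.1829, 0.0479]
tool_rot: [0.115, 0.993, -0.0, -0.0]
force: [-0.6, -0.7, -1.3]
finger_gap: 0.599
gripper_force: 42.1
```

Run:
```python
from h import *;from station import manip
go(manip.sense(),(.5875,.1815,.0445))
```

```text
tcp [0.5895 0.1829 0.0479] yaw 76.8 q [ 0.12  0.78  1.58 -0.    0.77 -1.22] gap 0.599 F [-0.6 -0.7 -1.3] t 12.4
turn z 0 shift [ 0.0017 -0.0018  0.0034]
```

Call:
drive_tool:
  plan:
    - [0, 0, 0.0015, 0, 0, 0, -1]
    - [0, 0, 0.0015, 0, 0, 0, -1]
    - [0, 0, 0, 0, 0, 0, -1]
    - [0, 0, 0, 0, 0, 0, 0.6]
    - [0, 0, 0, 0, 0, 0, 0.6]
    - [0, 0, 0, 0, 0, 0, 0.6]
    - [0, 0, -0.003, 0, 0, 0, 0.6]
    - [0, 0, -0.01, 0, 0, 0, 0.6]
    - [0, 0, -0.02, 0, 0, 0, 0.6]
    - [0, 0, -0.03, 0, 0, 0, 0.6]

```text
t: 13.4
tcp_pos: [0.5886, 0.1827, 0.1082]
tool_rot: [0.115, 0.993, -0.0, -0.002]
force: [0.4, -0.4, -0.0]
finger_gap: 0.801
gripper_force: 0.0
```

Call:
drive_tool:
  plan:
    - [0, 0, -0.035, 0, 0, 0, 0.4]
    - [0, 0, -0.035, 0, 0, 0, 0.4]
    - [0, 0, -0.02, 0, 0, 0, 0.4]
    - [0, 0, 0, 0, 0, 0, 0.4]

```text
t: 13.8
tcp_pos: [0.5921, 0.1832, 0.203]
tool_rot: [0.115, 0.993, 0.001, 0.004]
force: [0.2, -0.8, 0.7]
finger_gap: 0.702
gripper_force: 0.0
```

Run:
```python
from h import *
st,s=wrist("w8");blobs(st,s,.028,.08);go(st,(.34,-.302,.2))
```

```text
px [103.  56.] 2906 top 0.0414 rect centre [442.8  63.4] [54.9 54.6] 59.5 mean [443.1  64.8]
px [507. 122.] 1040 top 0.036 rect centre [611.6 459.3] [149.9   8. ] 0.4 mean [598.4 458.9]
px [255. 173.] 2096 top 0.0555 rect centre [589.2 182.3] [51.5 57.2] 75.2 mean [588.3 182.4]
px [ 84. 224.] 1601 top 0.0335 rect centre [606.3 -28.9] [58.9 58.1] 78.9 mean [605.5 -28.3]
tcp [0.5921 0.1832 0.203 ] yaw 76.8 q [ 0.12  0.57  1.49  0.    1.07 -1.22] gap 0.702 F [ 0.2 -0.8  0.7] t 13.8
turn z 0 shift [ 1.344e-01 -5.301e-01  2.000e-04]
```

View pics/w8.png

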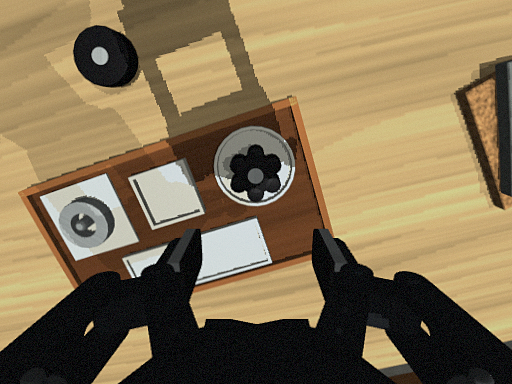

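The knob stands upright in the well, top at about 55 mm. Next is the nut.

Call:
drive_tool:
  plan:
    - [0.006, -0.023, 0, 0, 0, 0, 0.4]
    - [0.0105, -0.042, 0, 0, 0, 0, 0.4]
    - [0.0115, -0.045, 0, 0, 0, 0, 0.4]
    - [0.0115, -0.045, 0, 0, 0, 0, 0.4]
    - [0.0115, -0.045, 0, 0, 0, 0, 0.4]
    - [0.0115, -0.045, 0, 0, 0, 0, 0.4]
    - [0.0115, -0.045, 0, 0, 0, 0, 0.4]
    - [0.0115, -0.045, 0, 0, 0, 0, 0.4]
    - [0.0115, -0.045, 0, 0, 0, 0, 0.4]
    - [0.0115, -0.045, 0, 0, 0, 0, 0.4]

```text
t: 14.85
tcp_pos: [0.3849, -0.2067, 0.1973]
tool_rot: [0.115, 0.993, 0.001, -0.001]
force: [0.7, 0.3, 0.4]
finger_gap: 0.701
gripper_force: 0.0
```

Call:
drive_tool:
  plan:
    - [0.0115, -0.045, 0, 0, 0, 0, 0.4]
    - [0.01, -0.04, 0, 0, 0, 0, 0.4]
    - [0.005, -0.02, 0, 0, 0, 0, 0.4]
    - [0, 0, 0, 0, 0, 0, 0.4]
    - [0, 0, 0, 0, 0, 0, 0.4]

```text
t: 15.35
tcp_pos: [0.3362, -0.3012, 0.1974]
tool_rot: [0.116, 0.993, 0.001, -0.001]
force: [-0.8, 0.9, -0.6]
finger_gap: 0.701
gripper_force: 0.0
```

Run:
```python
from h import *
st,s=wrist("w9");P,l=blobs(st,s,.012,.06)
p=P[np.hypot(P[:,:,0]-.34,P[:,:,1]+.303)<.04];p=p[(p[:,2]>.022)&(p[:,2]<.04)]
c,r=cv2.minEnclosingCircle(p[:,:2].astype(np.float32));print(c,r,len(p));a=sym(p,np.array(c),6);print("corners",a,sym(p,p[:,:2].mean(0),6),"flats",a+30)
for y in(a+30,a-30,a+90):go(st,(c[0],c[1],.03),y)
```

```text
px [253. 177.] 978 top 0.0277 rect centre [ 339.  -306.5] [35.9 40.4] 84.8 mean [ 338.6 -306.4]
px [368. 206.] 1977 top 0.0196 rect centre [ 406.2 -183.6] [59.3 58.7] 32.3 mean [ 405.  -184.3]
px [488. 303.] 2791 top 0.0322 rect centre [602.7 -28.1] [59.5 46.3] 38.0 mean [600.  -35.3]
px [ 42. 291.] 762 top 0.0194 rect centre [ 432.2 -616.5] [24.3 66.3] 78.3 mean [ 427.  -614.9]
(0.3390725255012512, -0.30624064803123474) 0.020529119297862053 930
corners -5.894822687300505 -5.863408260189573 flats 24.105177312699496
tcp [ 0.3362 -0.3012  0.1974] yaw 76.7 q [-0.98  0.37  1.9   0.    0.87 -2.32] gap 0.701 F [-0.8  0.9 -0.6] t 15.3
turn z 52.58 shift [-0.0063  0.0006  0.1674]
tcp [ 0.3362 -0.3012  0.1974] yaw 76.7 q [-0.98  0.37  1.9   0.    0.87 -2.32] gap 0.701 F [-0.8  0.9 -0.6] t 15.3
turn z -67.42 shift [ 0.0027 -0.0057  0.1674]
tcp [ 0.3362 -0.3012  0.1974] yaw 76.7 q [-0.98  0.37  1.9   0.    0.87 -2.32] gap 0.701 F [-0.8  0.9 -0.6] t 15.3
turn z -7.42 shift [-0.0036 -0.0052  0.1674]
```

View pics/w9.png

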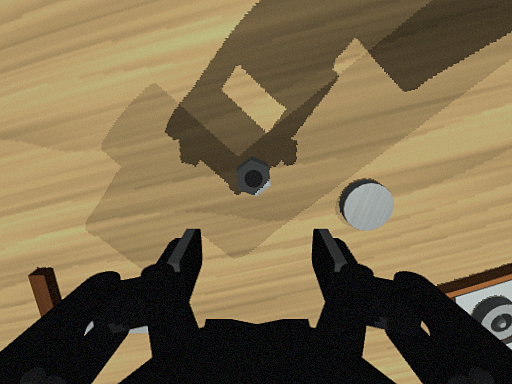

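The nut is at (253,177) with corners at −6°, so its flats lie at 24° + 60k. Turning −7.4° and descending.

Call:
drive_tool:
  plan:
    - [0, 0, 0, 0, 0, -7.4, 0.4]
    - [-0.0037, -0.0035, 0.02, 0, 0, 0, 0.4]
    - [0, 0, 0.03, 0, 0, 0, 0.4]
    - [0, 0, 0.035, 0, 0, 0, 0.4]
    - [0, 0, 0.035, 0, 0, 0, 0.4]
    - [0, 0, 0.03, 0, 0, 0, 0.4]
    - [0, 0, 0.015, 0, 0, 0, 0.4]
    - [0, 0, 0.006, 0, 0, 0, 0.4]
    - [0, 0, 0.002, 0, 0, 0, 0.4]
    - [0, 0, 0, 0, 0, 0, 0.4]

```text
t: 16.4
tcp_pos: [0.3407, -0.3056, 0.0257]
tool_rot: [0.05, 0.999, -0.0, 0.0]
force: [0.2, 0.7, 0.2]
finger_gap: 0.701
gripper_force: 0.0
```

Call:
drive_tool:
  plan:
    - [0, 0, 0, 0, 0, 0, -1]
    - [0, 0, 0, 0, 0, 0, -1]
    - [0, 0, 0, 0, 0, 0, -1]
    - [0, 0, 0, 0, 0, 0, -1]
    - [0, 0, 0, 0, 0, 0, -1]
    - [0, 0, 0, 0, 0, 0, -1]
    - [0, 0, 0, 0, 0, 0, -1]
  newtons: 50

```text
t: 17.1
tcp_pos: [0.3407, -0.3064, 0.0265]
tool_rot: [0.051, 0.999, -0.001, 0.001]
force: [1.0, 1.3, 6.2]
finger_gap: 0.405
gripper_force: 50.3
```

Call:
drive_tool:
  plan:
    - [0, 0, -0.003, 0, 0, 0, -1]
    - [0, 0, -0.01, 0, 0, 0, -1]
    - [0, 0, -0.025, 0, 0, 0, -1]
    - [0, 0, -0.03, 0, 0, 0, -1]
    - [0, 0, -0.03, 0, 0, 0, -1]
    - [0, 0, -0.015, 0, 0, 0, -1]
    - [0, 0, 0, 0, 0, 0, -1]

```text
t: 17.8
tcp_pos: [0.341, -0.307, 0.1408]
tool_rot: [0.051, 0.999, -0.002, 0.002]
force: [-0.8, -0.2, -2.1]
finger_gap: 0.404
gripper_force: 50.4
```

Run:
```python
from h import *
st,s=wrist("w10")
P=cloud(s,st);m=(np.hypot(P[:,:,0]-st["tcp_pos"][0],P[:,:,1]-st["tcp_pos"][1])<.018)&(abs(P[:,:,2]-st["tcp_pos"][2]-.002)<.02)
p=P[m];zt=np.median(p[:,2]);t=p[abs(p[:,2]-zt)<.005]
A=np.c_[t[:,:2]-t[:,:2].mean(0),np.ones(len(t))];c=np.linalg.lstsq(A,t[:,2],rcond=None)[0]
print("rel z top",c[2]-st["tcp_pos"][2],"slope",np.degrees(c[:2]),t[:,:2].mean(0),len(t));go(st,(.597,.075,.14))
```

```text
rel z top 0.0007050627247160157 slope [0.26246145 0.08357855] [ 0.34004711 -0.30707386] 3386
tcp [ 0.341  -0.307   0.1408] yaw 84.2 q [-0.98  0.48  1.94 -0.    0.71 -2.45] gap 0.404 F [-0.8 -0.2 -2.1] t 17.8
turn z 0 shift [-2.159e-01  4.061e-01 -2.000e-04]
```

View pics/w10.png

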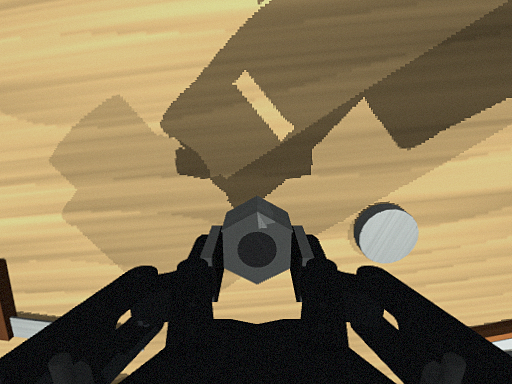

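The nut is held level on its flats at (257,245). Carrying it to the square well.

Call:
drive_tool:
  plan:
    - [-0.01, 0.019, 0, 0, 0, 0, -1]
    - [-0.021, 0.04, 0, 0, 0, 0, -1]
    - [-0.022, 0.042, 0, 0, 0, 0, -1]
    - [-0.022, 0.042, 0, 0, 0, 0, -1]
    - [-0.022, 0.042, 0, 0, 0, 0, -1]
    - [-0.022, 0.042, 0, 0, 0, 0, -1]
    - [-0.022, 0.042, 0, 0, 0, 0, -1]
    - [-0.022, 0.042, 0, 0, 0, 0, -1]
    - [-0.022, 0.04, 0, 0, 0, 0, -1]
    - [-0.02, 0.035, 0, 0, 0, 0, -1]

```text
t: 18.85
tcp_pos: [0.5832, 0.0595, 0.1365]
tool_rot: [0.05, 0.999, 0.0, -0.002]
force: [-0.4, -0.7, -1.0]
finger_gap: 0.407
gripper_force: 50.4
```

Call:
drive_tool:
  plan:
    - [-0.011, 0.02, 0, 0, 0, 0, -1]
    - [0, 0, 0, 0, 0, 0, -1]
    - [0, 0, 0.01, 0, 0, 0, -1]
    - [0, 0, 0.02, 0, 0, 0, -1]
    - [0, 0, 0.02, 0, 0, 0, -1]
    - [0, 0, 0.01, 0, 0, 0, -1]
    - [0, 0, 0, 0, 0, 0, -1]
    - [0, 0, 0, 0, 0, 0, -1]

```text
t: 19.65
tcp_pos: [0.5961, 0.0752, 0.0781]
tool_rot: [0.051, 0.999, -0.0, -0.0]
force: [-1.6, 0.5, -1.6]
finger_gap: 0.406
gripper_force: 50.4
```

Run:
```python
from h import *
st,s=wrist("w11");go(st,(.597,.0755,.0415))
```

```text
tcp [0.5961 0.0752 0.0781] yaw 84.1 q [-0.06  0.72  1.62 -0.    0.8  -1.53] gap 0.406 F [-1.6  0.5 -1.6] t 19.6
turn z 0 shift [-0.0009  0.0004  0.0366]
```

View pics/w11.png

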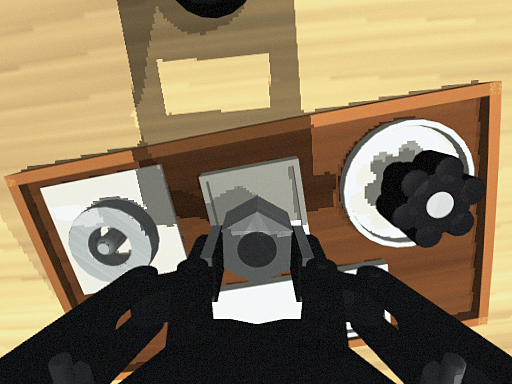

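The nut is centred over the well, whose back edge spans columns 200 to 303. Lowering.

Call:
drive_tool:
  plan:
    - [-0.0009, 0.0004, 0.005, 0, 0, 0, -1]
    - [0, 0, 0.012, 0, 0, 0, -1]
    - [0, 0, 0.012, 0, 0, 0, -1]
    - [0, 0, 0.005, 0, 0, 0, -1]
    - [0, 0, 0.001, 0, 0, 0, -1]
    - [0, 0, 0, 0, 0, 0, -1]

```text
t: 20.3
tcp_pos: [0.5972, 0.0763, 0.0428]
tool_rot: [0.051, 0.999, -0.0, -0.0]
force: [-0.8, 1.1, -1.8]
finger_gap: 0.407
gripper_force: 50.4
```

Call:
drive_tool:
  plan:
    - [0, 0, 0.001, 0, 0, 0, -1]
    - [0, 0, 0.001, 0, 0, 0, -1]
    - [0, 0, 0, 0, 0, 0, -1]
    - [0, 0, 0, 0, 0, 0, 0.3]
    - [0, 0, 0, 0, 0, 0, 0.3]
    - [0, 0, 0, 0, 0, 0, 0.3]
    - [0, 0, -0.003, 0, 0, 0, 0.3]
    - [0, 0, -0.01, 0, 0, 0, 0.3]
    - [0, 0, -0.02, 0, 0, 0, 0.3]
    - [0, 0, -0.03, 0, 0, 0, 0.3]

```text
t: 21.3
tcp_pos: [0.5963, 0.0763, 0.1043]
tool_rot: [0.051, 0.999, 0.0, -0.002]
force: [0.6, 0.8, 0.1]
finger_gap: 0.651
gripper_force: 0.0
```

Call:
drive_tool:
  plan:
    - [0, 0, -0.04, 0, 0, 0, 0.2]
    - [0, 0, -0.04, 0, 0, 0, 0.2]
    - [0, 0, -0.015, 0, 0, 0, 0.2]
    - [0, 0, 0, 0, 0, 0, 0.2]

```text
t: 21.7
tcp_pos: [0.5994, 0.0762, 0.2034]
tool_rot: [0.051, 0.999, -0.0, 0.004]
force: [-0.7, 0.6, -0.8]
finger_gap: 0.601
gripper_force: 0.0
```

Run:
```python
from h import *
st,s=wrist("w12");P,l=blobs(st,s,.028,.08);go(st,(.35,.293,.2))
print("trough",)
w=((s["image"].min(2)>150)).astype(np.uint8)&((P[:,:,2]<.03)&(P[:,:,0]>.65)).astype(np.uint8)
p=P[w>0];print(cv2.minAreaRect(p[:,:2].astype(np.float32)*1000))
```

```text
px [227.  20.] 2357 top 0.0415 rect centre [451.2  62.1] [54.4 38.8] 85.1 mean [449.2  62.6]
px [358. 156.] 2308 top 0.0554 rect centre [589.6 181.8] [51.8 56.4] 77.5 mean [588.4 181. ]
px [256. 170.] 1041 top 0.0417 rect centre [596.   75.8] [35.4 41.3] 84.1 mean [595.2  75.8]
px [164. 187.] 1660 top 0.0333 rect centre [606.7 -29.9] [58.3 58.9] 39.2 mean [605.6 -29.3]
tcp [0.5994 0.0762 0.2034] yaw 84.2 q [-0.06  0.55  1.53  0.    1.05 -1.53] gap 0.601 F [-0.7  0.6 -0.8] t 21.7
turn z 0 shift [0.2701 0.1903 0.0013]
trough
((788.58203125, 70.98773193359375), (733.2655029296875, 282.98394775390625), 88.25741577148438)
```

View pics/w12.png

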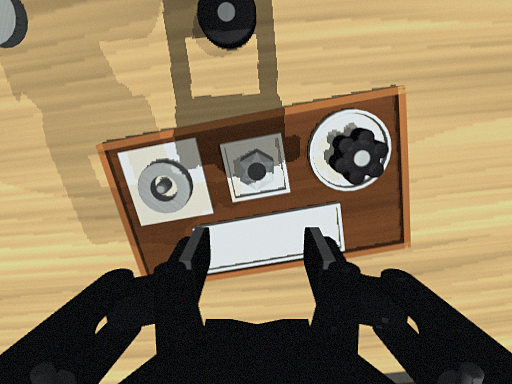

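The nut sits flat in the square well at (256,170). That was my 14th view, so the rest is numeric. Next is the spanner.

Call:
drive_tool:
  plan:
    - [0.015, 0.0105, 0, 0, 0, 0, 0.2]
    - [0.03, 0.021, 0, 0, 0, 0, 0.2]
    - [0.036, 0.025, 0, 0, 0, 0, 0.2]
    - [0.036, 0.025, 0, 0, 0, 0, 0.2]
    - [0.036, 0.025, 0, 0, 0, 0, 0.2]
    - [0.036, 0.025, 0, 0, 0, 0, 0.2]
    - [0.036, 0.025, 0, 0, 0, 0, 0.2]
    - [0.03, 0.021, 0, 0, 0, 0, 0.2]
    - [0.02, 0.013, 0, 0, 0, 0, 0.2]
    - [0, 0, 0, 0, 0, 0, 0.2]

```text
t: 22.75
tcp_pos: [0.339, 0.2941, 0.1979]
tool_rot: [0.049, 0.999, -0.001, -0.003]
force: [1.2, -0.9, 0.2]
finger_gap: 0.598
gripper_force: 0.0
```

Run:
```python
from h import *
st,s=wrist();P=cloud(s,st);g=s["image"].max(2)
m=(np.hypot(P[:,:,0]-.333,P[:,:,1]-.2935)<.075)&(P[:,:,2]>.004)&(P[:,:,2]<.03)
n,l,q,c=cv2.connectedComponentsWithStats(m.astype(np.uint8));i=1+q[1:,4].argmax();p=P[l==i]
print(q[i,4],c[i],cv2.minAreaRect(p[:,:2].astype(np.float32)*1000))
k=(l==i)&(P[:,:,2]>.0155);t=P[k][:,:2];r=cv2.minAreaRect(t.astype(np.float32)*1000);print("grip",r,len(t),np.median(P[k][:,2]))
c=t.mean(0);w,v=np.linalg.eigh(np.cov(t.T));d=v[:,1];far=p[np.hypot(*(p[:,:2]-c).T).argmax(),:2]
d=d*np.sign((far-c)@d);yaw=np.degrees(np.arctan2(d[1],d[0]));print("dir to jaw",yaw,"extent",((p[:,:2]-c)@d).min(),((p[:,:2]-c)@d).max())
o=np.array(r[0])/1000+d*.0125;print("grasp",o);go(st,(o[0],o[1],.02),yaw+90)
```

```text
1947 [255.97534669 161.9568567 ] ((331.00433349609375, 294.1239013671875), (112.9478988647461, 33.82139205932617), 11.561424255371094)
grip ((332.8863220214844, 292.4273681640625), (109.94474029541016, 25.922100067138672), 11.604793548583984) 1246 0.01880787945566828
dir to jaw -168.30489683728297 extent -0.04170196905592874 0.07127163129831932
grasp [0.32064582 0.28989357]
tcp [0.339  0.2941 0.1979] yaw 84.4 q [ 0.46  0.37  1.91  0.    0.87 -1.01] gap 0.598 F [ 1.2 -0.9  0.2] t 22.8
turn z -17.3 shift [ 0.0178 -0.0002  0.178 ]
```

Call:
drive_tool:
  plan:
    - [0, 0, 0, 0, 0, -8.5, 0.2]
    - [0, 0, 0, 0, 0, -8.5, 0.2]
    - [0.0008, 0.0016, 0.02, 0, 0, 0, 0.2]
    - [0, 0, 0.035, 0, 0, 0, 0.2]
    - [0, 0, 0.035, 0, 0, 0, 0.2]
    - [0, 0, 0.035, 0, 0, 0, 0.2]
    - [0, 0, 0.03, 0, 0, 0, 0.2]
    - [0, 0, 0.015, 0, 0, 0, 0.2]
    - [0, 0, 0.006, 0, 0, 0, 0.2]
    - [0, 0, 0.001, 0, 0, 0, 0.2]

```text
t: 23.8
tcp_pos: [0.3425, 0.2944, 0.0213]
tool_rot: [-0.097, 0.995, -0.0, -0.001]
force: [-0.8, 0.4, -0.2]
finger_gap: 0.599
gripper_force: 0.0
```

Call:
drive_tool:
  plan:
    - [0, 0, 0.001, 0, 0, 0, -1]
    - [0, 0, 0, 0, 0, 0, -1]
    - [0, 0, 0, 0, 0, 0, -1]
    - [0, 0, 0, 0, 0, 0, -1]
    - [0, 0, 0, 0, 0, 0, -1]
    - [0, 0, 0, 0, 0, 0, -1]
    - [0, 0, 0, 0, 0, 0, -1]
    - [0, 0, 0, 0, 0, 0, -1]
  newtons: 60

```text
t: 24.6
tcp_pos: [0.3427, 0.2954, 0.0223]
tool_rot: [-0.097, 0.995, 0.0, 0.001]
force: [0.3, -2.2, 6.0]
finger_gap: 0.235
gripper_force: 59.6
```

Call:
drive_tool:
  plan:
    - [0, 0, -0.003, 0, 0, 0, -1]
    - [0, 0, -0.01, 0, 0, 0, -1]
    - [0, 0, -0.025, 0, 0, 0, -1]
    - [0, 0, -0.03, 0, 0, 0, -1]
    - [0, 0, -0.03, 0, 0, 0, -1]
    - [0, 0, -0.03, 0, 0, 0, -1]
    - [0, 0, -0.02, 0, 0, 0, -1]
    - [0, 0, 0, 0, 0, 0, -1]

```text
t: 25.4
tcp_pos: [0.3432, 0.2959, 0.1721]
tool_rot: [-0.097, 0.995, 0.001, 0.003]
force: [0.5, 0.1, -1.6]
finger_gap: 0.237
gripper_force: 59.1
```

```bash
cat > held.py <<'E'
from h import *
def held(st,s):
    """spanner in hand, tool frame (mm): box in tool xy and slope of grip top along x"""
    P=cloud(s,st);M=R.from_quat(st["tool_rot"]).as_matrix();L=(P-st["tcp_pos"])@M*1000
    m=(abs(L[:,:,0])<95)&(abs(L[:,:,1])<19)&(abs(L[:,:,2])<25)
    p=L[m];print(len(p),"x",np.percentile(p[:,0],[.5,99.5]).round(1),"y",np.percentile(p[:,1],[1,99]).round(1))
    for a in range(-50,95,12):
        b=p[(p[:,0]>=a)&(p[:,0]<a+12)]
        if len(b)>15: print(a,len(b),"z",np.percentile(b[:,2],[20,50]).round(1),"y",b[:,1].mean().round(1))
E
python3 - <<'E'
from held import *
st,s=wrist();held(st,s);go(st,(.691,.0765,.15))
E
```

```text
10221 x [-42.2  67.7] y [-17.1  16. ]
-50 212 z [3.1 3.5] y -0.9
-38 671 z [3.  3.5] y -0.8
-26 739 z [2.9 3.4] y -0.8
-14 1020 z [-8.9  3.1] y -0.8
-2 1354 z [-18.2   2.8] y 0.3
10 1855 z [-15.3   2.6] y -0.8
22 1113 z [3.  3.7] y -0.9
34 1039 z [7.8 8.3] y -0.8
46 1320 z [7.8 8.4] y -0.8
58 898 z [7.9 8.5] y -0.8
tcp [0.3432 0.2959 0.1721] yaw 101.2 q [ 0.46  0.42  1.93  0.    0.78 -1.3 ] gap 0.237 F [ 0.5  0.1 -1.6] t 25.4
turn z 0 shift [-0.2985 -0.2828  0.0234]
```

The spanner is held level, with its centre 13 mm ahead of the TCP. Turning it 96° and carrying it over the trough.

Call:
drive_tool:
  plan:
    - [0, 0, 0, 0, 0, 4, -1]
    - [0, 0, 0, 0, 0, 8.5, -1]
    - [0, 0, 0, 0, 0, 8.5, -1]
    - [0, 0, 0, 0, 0, 8.5, -1]
    - [0, 0, 0, 0, 0, 8.5, -1]
    - [0, 0, 0, 0, 0, 8.5, -1]
    - [0, 0, 0, 0, 0, 8.5, -1]
    - [0, 0, 0, 0, 0, 8.5, -1]
    - [0, 0, 0, 0, 0, 8.5, -1]
    - [0, 0, 0, 0, 0, 8.5, -1]

```text
t: 26.45
tcp_pos: [0.3408, 0.2945, 0.1677]
tool_rot: [0.571, 0.821, -0.002, -0.001]
force: [-0.8, 0.7, -2.4]
finger_gap: 0.238
gripper_force: 59.0
```

Call:
drive_tool:
  plan:
    - [0, 0, 0, 0, 0, 8.5, -1]
    - [0, 0, 0, 0, 0, 7, -1]
    - [0, 0, 0, 0, 0, 0, -1]
    - [0, 0, 0, 0, 0, 0, -1]

```text
t: 26.85
tcp_pos: [0.3413, 0.2947, 0.1683]
tool_rot: [0.674, 0.739, -0.001, -0.0]
force: [-0.4, -0.4, -1.4]
finger_gap: 0.233
gripper_force: 59.0
```

Run:
```python
from h import *;from station import manip
go(manip.sense(),(.6916,.0706,.16),5)
```

```text
tcp [0.3413 0.2947 0.1683] yaw 5.3 q [ 0.46  0.43  1.93 -0.    0.78  0.37] gap 0.233 F [-0.4 -0.4 -1.4] t 26.9
turn z 0.31 shift [-0.2538  0.3294  0.0077]
```

Call:
drive_tool:
  plan:
    - [-0.012, 0.016, 0, 0, 0, 0, -1]
    - [-0.026, 0.033, 0, 0, 0, 0, -1]
    - [-0.029, 0.038, 0, 0, 0, 0, -1]
    - [-0.029, 0.038, 0, 0, 0, 0, -1]
    - [-0.029, 0.038, 0, 0, 0, 0, -1]
    - [-0.029, 0.038, 0, 0, 0, 0, -1]
    - [-0.029, 0.038, 0, 0, 0, 0, -1]
    - [-0.029, 0.038, 0, 0, 0, 0, -1]
    - [-0.026, 0.033, 0, 0, 0, 0, -1]
    - [-0.016, 0.019, 0, 0, 0, 0, -1]

```text
t: 27.85
tcp_pos: [0.6952, 0.0691, 0.1682]
tool_rot: [0.674, 0.738, 0.0, 0.001]
force: [-0.7, 1.4, -2.0]
finger_gap: 0.235
gripper_force: 59.0
```

Call:
drive_tool:
  plan:
    - [0, 0, 0.01, 0, 0, 0, -1]
    - [0, 0, 0.02, 0, 0, 0, -1]
    - [0, 0, 0.02, 0, 0, 0, -1]
    - [0, 0, 0.01, 0, 0, 0, -1]
    - [0, 0, 0, 0, 0, 0, -1]
    - [0, 0, 0, 0, 0, 0, -1]

```text
t: 28.45
tcp_pos: [0.6923, 0.0722, 0.1092]
tool_rot: [0.674, 0.739, -0.0, -0.0]
force: [0.4, 0.5, -1.5]
finger_gap: 0.233
gripper_force: 59.1
```

Run:
```python
from held import *
from station import manip
st,s=wrist();held(st,s);go(st,(.6916,.0706,.037),5)
# trough edges from wrist depth/brightness, plus white mask bounds in world
P=cloud(s,st);g=s["image"];w=(g.min(2)>130)&(P[:,:,2]>.008)&(P[:,:,2]<.025)&(P[:,:,0]>.64)&(P[:,:,0]<.74)
n,l,q,c=cv2.connectedComponentsWithStats(w.astype(np.uint8))
for i in range(1,n):
    if q[i,4]>150:
        p=P[l==i];print(q[i,4],c[i].round(),p.min(0).round(4),p.max(0).round(4))
```

```text
10218 x [-43.1  66.7] y [-16.7  16.4]
-50 263 z [3.2 3.7] y -0.2
-38 684 z [3.2 3.7] y -0.4
-26 743 z [3.1 3.6] y -0.3
-14 1039 z [-13.5   3.2] y -0.3
-2 1561 z [-20.7   2.7] y 0.4
10 1656 z [-12.6   3. ] y -0.6
22 1084 z [3.2 4. ] y -0.3
34 1123 z [8.  8.4] y -0.2
46 1250 z [7.9 8.5] y -0.3
58 815 z [8.  8.6] y -0.3
tcp [0.6923 0.0722 0.1092] yaw 5.2 q [-0.06  0.78  1.34  0.    1.02 -0.15] gap 0.233 F [ 0.4  0.5 -1.5] t 28.4
turn z 0.22 shift [-0.0015 -0.0008  0.0722]
7689 [253. 125.] [0.6498 0.037  0.0096] [0.7254 0.1755 0.0216]
```

Run:
```python
from held import *
st,s=wrist();P=cloud(s,st);g=s["image"];w=(g.min(2)>110)&(P[:,:,2]>.008)&(P[:,:,2]<.025)&(P[:,:,0]>.64)&(P[:,:,0]<.74)&(P[:,:,1]>.1)
p=P[w];p=p[:,:2]
n=cv2.minAreaRect(p.astype(np.float32)*1000);print("all",n)
for deg in(4,5,6):
    a=np.radians(deg);e=np.array([np.cos(a),np.sin(a)]);f=np.array([-e[1],e[0]]);u=p@e;v=p@f
    rows=[(np.percentile(u[(v>b)&(v<b+.01)],[1,99])*1000).round(1) for b in np.arange(.06,.11,.01)]
    print(deg,rows,"vmax",np.percentile(v,99.5).round(4),"tcp u,v",(st["tcp_pos"][:2]@e).round(4),(st["tcp_pos"][:2]@f).round(4))
```

```text
all ((689.7996826171875, 136.73696899414062), (78.00732421875, 78.01097869873047), 4.895545482635498)
4 [array([660.7, 724.2]), array([660.7, 724.2]), array([660.2, 723.8]), array([660.5, 723.5]), array([660.4, 723.7])] vmax 0.124 tcp u,v 0.6963 0.0236
5 [array([661.7, 725.2]), array([661.7, 725.4]), array([662.1, 725.1]), array([661.9, 725.5]), array([662.2, 725.4])] vmax 0.112 tcp u,v 0.6966 0.0114
6 [array([663.1, 726.7]), array([663.5, 726.6]), array([663.7, 727. ]), array([663.9, 727.1]), array([662.2, 740. ])] vmax 0.1002 tcp u,v 0.6967 -0.0007
```

The trough centre is 3 mm nearer the robot than the tool. Correcting and lowering.

Call:
drive_tool:
  plan:
    - [-0.0015, -0.0027, 0.01, 0, 0, 0, -1]
    - [0, 0, 0.02, 0, 0, 0, -1]
    - [0, 0, 0.02, 0, 0, 0, -1]
    - [0, 0, 0.012, 0, 0, 0, -1]
    - [0, 0, 0.006, 0, 0, 0, -1]
    - [0, 0, 0.002, 0, 0, 0, -1]
    - [0, 0, 0, 0, 0, 0, -1]
    - [0, 0, 0, 0, 0, 0, -1]

```text
t: 29.35
tcp_pos: [0.6908, 0.07, 0.0403]
tool_rot: [0.675, 0.738, 0.001, 0.001]
force: [-0.6, 0.2, -2.4]
finger_gap: 0.234
gripper_force: 59.1
```

Call:
drive_tool:
  plan:
    - [0, 0, 0.002, 0, 0, 0, -1]
    - [0, 0, 0.002, 0, 0, 0, -1]
    - [0, 0, 0, 0, 0, 0, -1]
    - [0, 0, 0, 0, 0, 0, -0.25]
    - [0, 0, 0, 0, 0, 0, -0.25]
    - [0, 0, 0, 0, 0, 0, -0.25]
    - [0, 0, -0.003, 0, 0, 0, -0.25]
    - [0, 0, -0.01, 0, 0, 0, -0.25]
    - [0, 0, -0.02, 0, 0, 0, -0.25]
    - [0, 0, -0.03, 0, 0, 0, -0.25]

```text
t: 30.35
tcp_pos: [0.6888, 0.0701, 0.0978]
tool_rot: [0.675, 0.738, -0.001, -0.001]
force: [0.9, 0.1, 0.6]
finger_gap: 0.375
gripper_force: 0.0
```

Call:
drive_tool:
  plan:
    - [0, 0, -0.04, 0, 0, 0, 0]
    - [0, 0, -0.04, 0, 0, 0, 0]
    - [0, 0, -0.03, 0, 0, 0, 0]
    - [0, 0, 0, 0, 0, 0, 0]
    - [0, 0, 0, 0, 0, 0, 0]

```text
t: 30.85
tcp_pos: [0.6904, 0.07, 0.21]
tool_rot: [0.675, 0.738, 0.001, 0.001]
force: [-0.6, -0.2, 0.1]
finger_gap: 0.497
gripper_force: 0.0
```

Run:
```python
from h import *;from station import manip
st,s=wrist();go(st,(.6,.2,.2));P=cloud(s,st)
a=np.radians(5);e=np.array([np.cos(a),np.sin(a)]);f=np.array([-e[1],e[0]])
u=P[:,:,:2]@e;v=P[:,:,:2]@f;z=P[:,:,2]
m=(u>.66)&(u<.73)&(z>.021)&(z<.05);print(m.sum(),"u",np.percentile(u[m],[1,99]),"v",np.percentile(v[m],[1,99]))
for b in np.arange(-.04,.1,.02):
    k=m&(v>b)&(v<b+.02)
    if k.sum()>10:print(b.round(2),k.sum(),np.median(z[k]).round(4),np.median(u[k]).round(4))
print("top camera");s=manip.snapshot("top");P=cloud(s)
m=((P[:,:,2]>.006)&(P[:,:,2]<.09)).astype(np.uint8);n,l,q,c=cv2.connectedComponentsWithStats(m)
for i in range(1,n):
    if 200<q[i,4]<900:print(c[i].round(),q[i,4],plane(s,c[i],np.nanpercentile(P[l==i][:,2],90))[0].round(4))
```

```text
tcp [0.6904 0.07   0.21  ] yaw 5.2 q [-0.06  0.66  1.28 -0.    1.2  -0.15] gap 0.497 F [-0.6 -0.2  0.1] t 30.9
turn z 0 shift [ 0.1376 -0.0783  0.0098]
1968 u [0.67726065 0.70958145] v [-0.03295265  0.07551505]
-0.04 204 0.0328 0.6936
-0.02 321 0.0328 0.6936
0.0 355 0.0327 0.6935
0.02 360 0.0327 0.694
0.04 433 0.0279 0.6935
0.06 291 0.0277 0.7009
top camera
[476. 130.] 805 [ 0.6134 -0.4838  0.0668]
[485. 181.] 653 [ 0.5063 -0.5202  0.0123]
[226. 217.] 558 [0.4427 0.0649 0.0423]
[341. 230.] 596 [ 0.4078 -0.1804  0.0201]
[225. 267.] 551 [0.3386 0.0707 0.0421]
[262. 378.] 589 [0.0903 0.     0.0149]
```

Run:
```python
from h import *;from station import manip
s=manip.snapshot("top");P=cloud(s);g=cv2.cvtColor(s["image"],cv2.COLOR_RGB2HSV)
b=cv2.inRange(g,(105,120,40),(130,255,255));n,l,q,c=cv2.connectedComponentsWithStats(b)
for i in range(1,n):
    if q[i,4]>60:print(c[i].round(),q[i,4],plane(s,c[i],.042)[0].round(4),np.nanmedian(P[l==i][:,2]).round(4))
m=((P[:,:,2]>.006)&(P[:,:,2]<.09)).astype(np.uint8);n,l,q,c=cv2.connectedComponentsWithStats(m);i=l[285,161];print(i,q[i],P[285,161])
```

```text
[225. 267.] 435 [0.3385 0.0707 0.042 ] 0.04
0 [     0      0    512    384 182869] [0.38666453 0.04446245 0.78198974]
```

In the top view the arm's elbow hides that spot, so I'm checking with the scene camera and then handing in.

Run:
```python
from h import *;from station import manip
s=manip.snapshot("scene");g=cv2.cvtColor(s["image"],cv2.COLOR_RGB2HSV)
b=cv2.inRange(g,(105,120,40),(130,255,255));n,l,q,c=cv2.connectedComponentsWithStats(b);ok=0
for i in range(1,n):
    if q[i,4]>60:
        p=plane(s,c[i],.03)[0];print(p.round(3));ok+=np.hypot(p[0]-.300,p[1]-.207)<.015
if ok: print(manip.sign_off())
```

```text
[0.295 0.214 0.03 ]
the job is handed in; nothing more can be done
None
```

The job is handed in at about 31 s on the robot clock: depth readings show the flange ring over the post, the lobed knob upright in the round well, the nut flat in the square well and the spanner flat in the trough; the blank disc and smooth knob were left untouched.

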